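# Clamp an offcut with the guarded knob of a bench jig

## Robot

A 6-joint arm with a two-finger parallel gripper is mounted at the origin on a cart in front of the work surface, level with it; the furniture and walls round the work are solid. World frame = base frame: x ahead of the robot, y to its left, z up, the work surface at z = 0. Lengths are in m, angles in rad, forces in N, time in s.
With the tool pointing down it reaches from about 0.4 to 0.825 m from the base axis. Payload 7 kg.
Tool frame: the origin (TCP) lies at the very end of the fingers, on their centre line; the grasp point (between the pads) lies 19 mm behind it; z points along the fingers, y is the line along which they close (so a half turn about z gives the same grasp; the last joint's range is limited). The gripper opens to 88 mm and grips with 3 to 60 N. Pads are 19 mm wide; open, the fingers measure 130 mm over their backs; the gripper's body (78 mm by 193 mm) begins 47 mm behind the grasp point.
Start: joints at [1.463, 0.359, 0.012, 0, -1.224, -0.288], TCP at [0.26, 0.623, 0.227] pointing down, gripper open.
Joint ranges: [-3.07, 3.07], [-1.43, 2.12], [-1.02, 1.25], [-3.03, 1.67], [-3.05, -0], [-3.03, 3.03]. Speed limits (rad/s): [2.39, 2.39, 3.01, 3.14, 3.14, 3.14].

## Interface

Orientations are given as [roll, pitch, yaw] about the fixed x, y, z axes, in that order (R = Rz(yaw) Ry(pitch) Rx(roll)).
In Python, from station import arm gives the robot as it stands. The module is installed in compiled form; this text tells all that it offers.
- The arm moves only by the shell command python3 -m crank 'ROWS' [FORCE]. ROWS is JSON, a list of rows, each an object of numbers: "dx", "dy", "dz": the shift along the world's x, y, z in m; "twist": the turn about the world's z in degrees; "grip": the opening, from -1 (shut) to 1 (fully open). A call has exactly 5 rows; each row is the pose to reach, as a shift and turn from the pose commanded when the call began; what a row does not reach only later rows make up. A row lasts 1/12 s, in which the tool goes at most 41.7 mm and 7.16 degrees, less where a joint would pass 70% of its speed; a pose out of reach is approached as far as the arm can. A call with a gripper value outside its range is refused whole. The fingers move at their own pace and stop on an object; FORCE is the grip in N (left out, the last holds). Time passes only in rows, so rows that repeat a pose let the fingers close, or fill a call up. It gives the time, the measured TCP pose, the force, the opening and the grip force at its end, in the units of the state.
- arm.get_state(): the state, without advancing time (a new reading comes with each control period).
- arm.grab_frame(name): name is "scene" or "top" or "wrist"; returns the picture (384x512x3 uint8, red, green, blue); there is no depth.
- arm.get_calibration(name): a dict with "fx", "fy", "cx", "cy" (pixels), "cam_to_world" (4x4, takes a point from camera to world coordinates); the wrist camera has in their place "tool_from_camera" (4x4, takes a point from camera to tool coordinates, whose origin is the TCP and whose axes are the flange's). Camera axes: x right, y down, z forward; pixel columns grow to the right and rows downward; lengths in m; the calibration is good to about 2 mm. A picture is of the moment at which its call begins: read the wrist's pose just before it. get_calibration takes no time and is no camera call.
- arm.job_done(): hands the job in; it is judged then, once.
The state is a dict: "t": time; "q": joint angles; "qd": joint speeds; "joint_efforts": joint torques, N m; "eef_pos": TCP position; "ee_rot": TCP orientation; "force": force on the tool from outside, world axes, zero at the start; "moment": the same for the moment, N m; "width": finger opening in m; "gripper_force": force on a finger pad.
Only numpy, scipy, OpenCV 4.12 (cv2) and the standard library are available. Lean on these libraries where they do the work, as an engineer would, in place of code of your own. Each camera call takes 0.05 s, during which the arm holds its last target. There are 200 camera calls.

## Task

Lay the loose pine offcut flat in the bed of the clamping jig and let go of it. Then reach into the guard ring and turn the red knob clockwise until the sprung shoe squeezes the offcut against the end stop with about 12 N (6 to 20 N is good, more than 30 N bruises it). Do not knock the guard ring hard, and leave the glue bottle and the tape measure where they are.

Things in the scene. Friction and masses are not known exactly. Their poses are not given: they have to be found in the camera images.
- jig: Clamping jig fixed to the bench: plywood board 120 (x) x 310 (y) x 14 mm. Origin: centre of its underside; y along it towards the knob, z up. Its top is the bed. The offcut lies along y, at x = 0, between shoe and end stop. Four guides (12 mm high, 20 mm long, at y = -88 and 0 mm) flank it, inner faces 46 mm apart; between them the bed is open, so fingers fit beside the offcut.
- bed (a point): Point on the bed, 58 mm towards the end stop from the jig's centre, 14 mm over its underside; axes as the jig's. End stop: blue block, 60 mm wide, 26 mm high over the bed. Its face was locked somewhere from y = -109 to -103 mm of the jig, not reported; the offcut has 6 to 15 mm of play in all, so where the squeeze begins has to be felt.
- shoe_home (a point): Point where the shoe's face stands at knob angle 0: y = 16 mm on the jig, 14 mm over the bed; fixed to the jig, axes as the jig's. Shoe: black rubber, 32 mm wide, 24 mm high, under a blue bridge 34 mm high over the bed (y = 22 to 48 mm). Unpressed, its face is 12 mm nearer the end stop per radian of the knob. Lay the offcut with its end 3 mm from the shoe to clear both.
- guard: Dark steel guard ring round the knob, fixed on the jig at its y = 97 mm: inner diameter 88, outer 100, 42 mm high, standing on the bed. Origin: centre of its lower edge. Fingers must be part closed (about 40 mm open, less if they are thick) to go down inside it; a knock over 20 N is a fault.
- offcut: Loose pine offcut, 38 (x) x 110 (y) x 30 mm (z), 40 to 85 g. Origin: centre of its underside; y along its length, z up. Grip it across its 38 mm at mid length.
- knob_grip (a point): On the knob's axis, 18 mm over the bed (32 mm over the jig's underside), at mid height of the part to grip. Turns with the knob; x runs along the wing. Knob: red upright wing 52 mm long (x), 20 mm thick (y), from 6 to 28 mm over the bed, so its top is 14 mm below the guard's rim. Grip across the 20 mm. At a stop friction can hold either way: compare with stops while it ran free.
- knob (a joint): Knob angle, rad, 0 to 2.4, growing clockwise from above; at 0 the wing lies along the jig's x. Starts at 0 to 0.2; squeezing begins 0.5 to 1.25 rad further on. Friction 0.28 Nm; it stays where left. The shoe has a spring of 4 N/mm, so the squeeze grows by 48 N per radian and the turning torque by 0.012 Nm per newton: about 0.42 Nm at 12 N.
- glue: Glue bottle, cream with a blue cap, 48 x 66 x 204 mm, standing loose right of and behind the jig; origin: centre of its underside.
- tape: Yellow tape measure, 41 x 89 x 70 mm, loose on the bench right of the jig; origin: centre of its underside.
There are look-alikes about, which are no part of the job. Of the things that look like the offcut, take the one that is farthest to the robot's right at the start.

How it is judged:
On the way, in this order (a step that is already met when the one before it is completed fails the run):
1. the offcut lies flat in the bed between shoe and end stop, let go of and not yet squeezed (x of offcut in the frame of jig between -0.006 and 0.006 m and y of offcut in the frame of jig between -0.062 and -0.036 m and z of offcut in the frame of jig between 0.01 and 0.018 m and angle between the y axis of offcut and the y axis of jig, either way round below 0.12 rad and angle between offcut's own z axis and vertical below 0.06 rad and contact force between the fingers and offcut below 0.1 N and contact force between offcut and jig below 4 N), for 0.2 s.
2. the knob has been turned until the shoe squeezes the offcut with 6 to 20 N (x of offcut in the frame of jig between -0.006 and 0.006 m and y of offcut in the frame of jig between -0.062 and -0.036 m and z of offcut in the frame of jig between 0.01 and 0.018 m and angle between the y axis of offcut and the y axis of jig, either way round below 0.12 rad and angle between offcut's own z axis and vertical below 0.06 rad and contact force between offcut and jig between 6 and 20 N), for 0.2 s.
At the end, for the whole second after the job is handed in: The offcut lies flat in the bed (within 6 mm of its centre line, within 7 degrees of its direction, its centre 36 to 62 mm from the jig's centre towards the end stop), at rest, and is squeezed by the jig with 6 to 20 N; the knob is at rest (all of step 2 and linear speed of offcut below 0.02 m/s and velocity of joint knob between -0.05 and 0.05 rad/s); the robot touches nothing.
It fails at once if the offcut is squeezed by or pressed on the jig with more than 30 N (contact force between offcut and jig above 30 N).
It fails at once if the guard ring is hit or pushed with more than 20 N (contact force between anything else and guard above 20 N).
It fails at once if the glue bottle is moved more than 30 mm or tipped (distance of glue from where it was at the start of the episode above 0.03 m or angle between glue's own z axis and vertical above 0.3 rad).
It fails at once if the tape measure is moved more than 30 mm (distance of tape from where it was at the start of the episode above 0.03 m).
It also fails if it takes over 48 s, if anything falls off the work surface, if the arm or the gripper's body presses on something with over 40 N, if the wrist force passes 120 N, or if a joint passes its speed limit or range.

## Working session

There is one attempt and no reset: what is moved stays moved. The work goes in short steps, Python scripts to look and compute and a shell command to move; the robot and the scene stay as the last step left them, time stands still between calls to the robot, and variables do not carry over. Pictures are saved under pics/ and viewed, at most 10 in all, crops included, and the job is handed in when it is done.

```bash
mkdir -p pics
cat > h.py <<'E'
import numpy as np, cv2
from station import arm
def snap(n,f):
    s=arm.get_state(); im=arm.grab_frame(n); cv2.imwrite('pics/'+f,im[:,:,::-1]); return s,im
E
python3 - <<'E'
from h import *
s,a=snap('scene','a.png'); s,b=snap('top','b.png'); np.set_printoptions(precision=4,suppress=True)
print(s)
for n in('scene','top','wrist'): print(n,arm.get_calibration(n))
E
```

```text
{'t': 0.05, 'q': array([ 1.4631,  0.3594,  0.0111, -0.0003, -1.2241, -0.2881]), 'qd': array([-0.0016, -0.0009,  0.0012,  0.0004,  0.0005,  0.0009]), 'joint_efforts': array([ -0.0017, -58.4677,  29.4061,   7.026 ,   0.0103,  -0.    ]), 'eef_pos': array([0.2601, 0.6224, 0.2256]), 'ee_rot': array([ 3.14  , -0.0001, -0.3959]), 'force': array([ 0.3615, -0.3577, -0.8017]), 'moment': array([ 0.0373, -0.0144,  0.008 ]), 'gripper_force': 0.0, 'width': 0.08773342897238862}
scene {'fx': 401.7256878480036, 'fy': 401.7256878480036, 'cx': 254.71835864004942, 'cy': 184.97605742022475, 'cam_to_world': array([[ 0.9003, -0.2226,  0.3742,  0.0796],
       [-0.4352, -0.4825,  0.7601, -1.0014],
       [ 0.0114, -0.8471, -0.5312,  0.7941],
       [ 0.    ,  0.    ,  0.    ,  1.    ]])}
top {'fx': 373.69022192838264, 'fy': 373.69022192838264, 'cx': 261.0191401127841, 'cy': 193.893861758181, 'cam_to_world': array([[ 0.0052, -0.9871,  0.1601,  0.3794],
       [-0.9999, -0.0032,  0.0132,  0.0335],
       [-0.0125, -0.1602, -0.987 ,  1.2041],
       [ 0.    ,  0.    ,  0.    ,  1.    ]])}
wrist {'fx': 301.929929469891, 'fy': 301.929929469891, 'cx': 254.9629743783616, 'cy': 190.7094004115728, 'tool_from_camera': array([[-0.0005, -0.9651, -0.2618,  0.071 ],
       [ 1.    , -0.0005, -0.0002,  0.0013],
       [ 0.0001, -0.2618,  0.9651, -0.1583],
       [ 0.    ,  0.    ,  0.    ,  1.    ]])}
```

View pics/a.png

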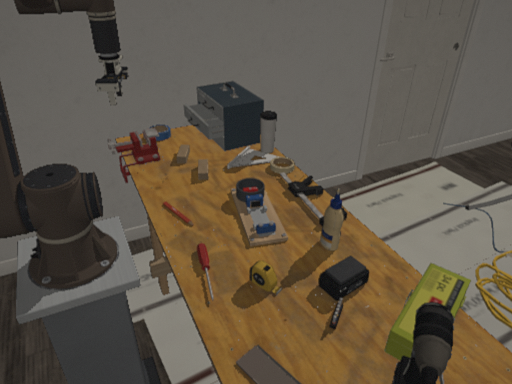

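View pics/b.png

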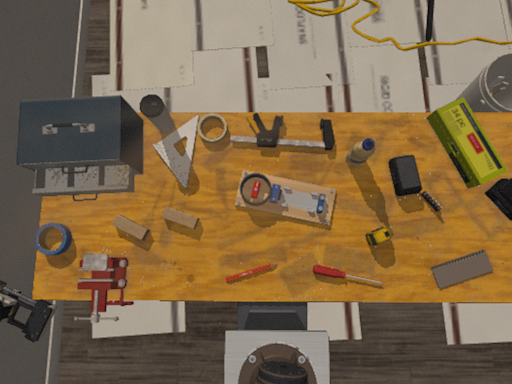

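The top view shows two pine blocks, at (131,228) and (181,217). The right-hand one at (181,217) is the offcut. The jig is centred near (286,198), with the guard and knob at (257,189), the end stop at (321,204), the glue at (362,150) and the tape at (379,237).

```bash
cat >> h.py <<'E'
from scipy.spatial.transform import Rotation as Ro
np.set_printoptions(precision=4,suppress=True)
def camT(n,s=None):
    c=arm.get_calibration(n)
    if n!='wrist': return c,c['cam_to_world']
    T=np.eye(4);T[:3,:3]=Ro.from_euler('xyz',s['ee_rot']).as_matrix();T[:3,3]=s['eef_pos']
    return c,T@c['tool_from_camera']
def ray(n,uv,s=None):
    c,T=camT(n,s); uv=np.atleast_2d(uv).astype(float)
    d=np.c_[(uv[:,0]-c['cx'])/c['fx'],(uv[:,1]-c['cy'])/c['fy'],np.ones(len(uv))]@T[:3,:3].T
    return T[:3,3],d
def plane(n,uv,z,s=None):
    o,d=ray(n,uv,s); return o+d*((z-o[2])/d[:,2])[:,None]
def proj(n,P,s=None):
    c,T=camT(n,s); p=(np.atleast_2d(P)-T[:3,3])@T[:3,:3]
    return np.c_[c['fx']*p[:,0]/p[:,2]+c['cx'],c['fy']*p[:,1]/p[:,2]+c['cy']]
def tri(r1,r2):
    (o1,d1),(o2,d2)=r1,r2; d1=d1[0];d2=d2[0]
    k=np.linalg.lstsq(np.c_[d1,-d2],o2-o1,rcond=None)[0]
    a=o1+k[0]*d1;b=o2+k[1]*d2; return (a+b)/2,np.linalg.norm(a-b)
def blobs(im,lo,hi,box,amin=8):
    x0,y0,x1,y1=box; h=cv2.cvtColor(im,cv2.COLOR_RGB2HSV)[y0:y1,x0:x1]
    m=cv2.inRange(h,np.array(lo),np.array(hi))
    cs=cv2.findContours(m,cv2.RETR_EXTERNAL,cv2.CHAIN_APPROX_NONE)[0]
    return [(cv2.contourArea(c),(lambda r:((round(r[0][0]+x0,1),round(r[0][1]+y0,1)),np.round(r[1],1),round(r[2],1)))(cv2.minAreaRect(c))) for c in cs if cv2.contourArea(c)>=amin]
E
python3 - <<'E'
from h import *
a=cv2.imread('pics/a.png')[:,:,::-1];b=cv2.imread('pics/b.png')[:,:,::-1]
for n,im,bx in(('scene',a,(225,170,290,245)),('top',b,(230,165,340,230))):
    print(n,'red',blobs(im,(0,120,80),(8,255,255),bx)); print(n,'blue',blobs(im,(100,90,50),(125,255,255),bx))
hs=cv2.cvtColor(b,cv2.COLOR_RGB2HSV); print(hs[217,181],hs[230,155],hs[228,131])
hs=cv2.cvtColor(a,cv2.COLOR_RGB2HSV); print(hs[165,202],hs[190,180])
print(plane('top',[[181,217],[257,189],[321,204],[277,193],[131,228]],.03))
print(proj('scene',plane('top',[[181,217],[131,228]],.03)))
print(tri(ray('top',(181,217)),ray('scene',(202,165))))
big=cv2.resize(np.hstack([b[165:250,110:345]]),None,fx=3.3,fy=3.3,interpolation=cv2.INTER_CUBIC);cv2.imwrite('pics/c.png',big[:,:,::-1])
E
```

```text
scene red [(39.0, ((250.0, 189.0), array([ 4., 14.]), 90.0))]
scene blue [(107.0, ((265.5, 227.9), array([ 8.2, 18. ]), 81.9)), (84.5, ((254.1, 199.8), array([11.3, 16.9]), 83.7))]
top red [(87.0, ((255.2, 188.9), array([ 6.6, 16.1]), 18.4))]
top blue [(23.5, ((319.7, 205.3), array([ 4.7, 14.1]), 10.3)), (25.0, ((275.4, 188.9), array([6.5, 7.3]), 14.0))]
[ 16 108 139] [ 17 198 156] [ 16 107 134]
[ 17  90 110] [ 17 166 135]
[[ 0.495   0.3017  0.03  ]
 [ 0.5856  0.0622  0.03  ]
 [ 0.538  -0.1406  0.03  ]
 [ 0.5729 -0.0016  0.03  ]
 [ 0.4596  0.4583  0.03  ]]
[[202.4723 165.8282]
 [181.5719 150.6496]]
(array([0.4939, 0.3009, 0.0344]), np.float64(0.001485105929052079))
```

View pics/c.png

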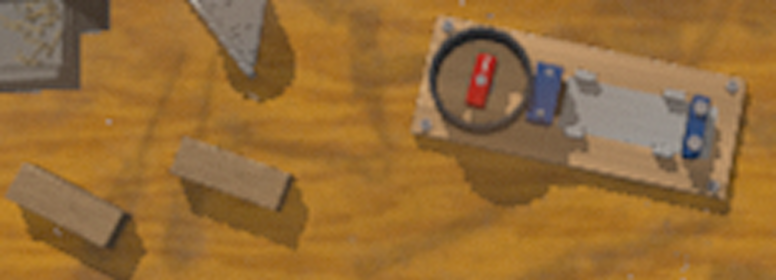

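The crop confirms the layout. The offcut runs from about (180,160) to (285,190) in the crop, and the jig is seen clearly with the knob wing roughly across it. I'll go above the offcut next.

```bash
python3 -m crank '[{"dx":0.025,"dy":-0.033,"twist":-7},{"dx":0.05,"dy":-0.066,"twist":-14},{"dx":0.075,"dy":-0.099,"twist":-21},{"dx":0.1,"dy":-0.132,"twist":-28},{"dx":0.12,"dy":-0.165,"twist":-35}]'
python3 -m crank '[{"dx":0.025,"dy":-0.033,"twist":-7},{"dx":0.05,"dy":-0.066,"twist":-14},{"dx":0.075,"dy":-0.099,"twist":-21},{"dx":0.1,"dy":-0.132,"twist":-28},{"dx":0.114,"dy":-0.156,"twist":-35}]'
python3 -m crank '[{"dz":-0.015,"twist":-7},{"dz":-0.03,"twist":-13},{"dz":-0.03,"twist":-13},{"dz":-0.03,"twist":-13},{"dz":-0.03,"twist":-13}]'
python3 - <<'E'
from h import *
s,w=snap('wrist','d.png'); print(s['t'],s['eef_pos'],s['ee_rot'])
print(proj('wrist',[.494,.301,.03],s))
E
```

```text
0.1 [0.2601 0.6224 0.2257] [ 3.1401 -0.0001 -0.3959]
[[ 482.3956 -200.8316]]invalid input at $[0]: expected keys dx, dy, dz, twist, grip
invalid input at $[0]: expected keys dx, dy, dz, twist, grip
invalid input at $[0]: expected keys dx, dy, dz, twist, grip
```

View pics/d.png

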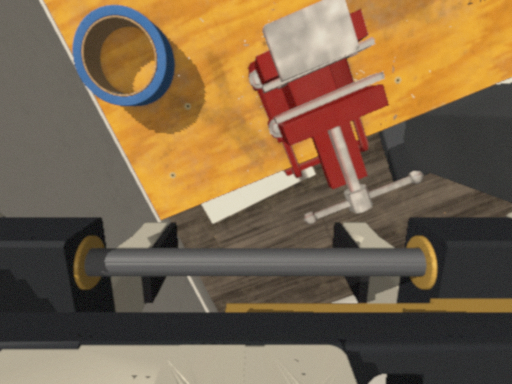

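The moves were refused because every row needs all five keys. The picture still shows the start pose, with the vice at (320,90) and the fingers at (160,260) and (350,260).

```bash
python3 -m crank '[{"dx":0.025,"dy":-0.033,"dz":0,"twist":-7,"grip":1},{"dx":0.05,"dy":-0.066,"dz":0,"twist":-14,"grip":1},{"dx":0.075,"dy":-0.099,"dz":0,"twist":-21,"grip":1},{"dx":0.1,"dy":-0.132,"dz":0,"twist":-28,"grip":1},{"dx":0.12,"dy":-0.165,"dz":0,"twist":-35,"grip":1}]'
python3 -m crank '[{"dx":0.025,"dy":-0.033,"dz":0,"twist":-7,"grip":1},{"dx":0.05,"dy":-0.066,"dz":0,"twist":-14,"grip":1},{"dx":0.075,"dy":-0.099,"dz":0,"twist":-21,"grip":1},{"dx":0.1,"dy":-0.132,"dz":0,"twist":-28,"grip":1},{"dx":0.114,"dy":-0.156,"dz":0,"twist":-35,"grip":1}]'
python3 -m crank '[{"dx":0,"dy":0,"dz":-0.015,"twist":-7,"grip":1},{"dx":0,"dy":0,"dz":-0.03,"twist":-13,"grip":1},{"dx":0,"dy":0,"dz":-0.03,"twist":-13,"grip":1},{"dx":0,"dy":0,"dz":-0.03,"twist":-13,"grip":1},{"dx":0,"dy":0,"dz":-0.03,"twist":-13,"grip":1}]'
python3 - <<'E'
from h import *
s,w=snap('wrist','d2.png'); print(s['t'],s['eef_pos'],s['ee_rot'],s['q'])
np.save('sd2.npy',np.r_[s['eef_pos'],s['ee_rot']])
print(proj('wrist',[.494,.301,.03],s))
E
```

```text
t: 0.57
eef_pos: [0.3813, 0.456, 0.2263]
ee_rot: [3.141, -0.0, -1.013]
force: [1.2, 0.3, 0.6]
width: 0.0876
gripper_force: 0.0
t: 0.98
eef_pos: [0.4957, 0.2991, 0.2264]
ee_rot: [3.142, -0.0, -1.625]
force: [-0.3, 1.0, -0.3]
width: 0.0877
gripper_force: 0.0
t: 1.4
eef_pos: [0.4945, 0.3022, 0.1972]
ee_rot: [-3.141, 0.0, -1.84]
force: [0.2, 0.8, 0.3]
width: 0.0878
gripper_force: 0.0
1.4 [0.4945 0.3022 0.1972] [-3.141   0.0002 -1.8402] [ 0.8862  0.2236 -0.2471  0.0005 -1.0997 -1.1559]
[[255.6393 175.0074]]
```

View pics/d2.png

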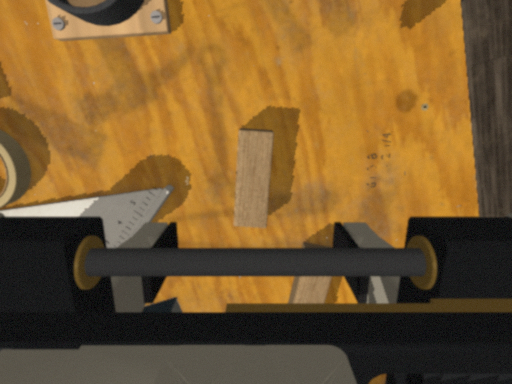

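The offcut stands at (254,178), spanning columns 237–272 and rows 128–226. The other block is behind the fingers. I'll measure it by mask.

```bash
cat >> h.py <<'E'
def pine(im,box):
    x0,y0,x1,y1=box; h=cv2.cvtColor(im,cv2.COLOR_RGB2HSV)[y0:y1,x0:x1]
    m=cv2.inRange(h,np.array((8,40,70)),np.array((24,150,220)))
    m=cv2.morphologyEx(m,cv2.MORPH_OPEN,np.ones((5,5)))
    c=max(cv2.findContours(m,cv2.RETR_EXTERNAL,cv2.CHAIN_APPROX_NONE)[0],key=cv2.contourArea)
    return cv2.boxPoints(cv2.minAreaRect(c))+[x0,y0]
def rect(P):
    e=[P[(i+1)%4]-P[i] for i in range(4)]; l=[np.linalg.norm(x[:2]) for x in e]; i=int(np.argmax(l)); d=e[i] if e[i][1]>0 else -e[i]
    return P.mean(0),sorted(l)[::2],np.degrees(np.arctan2(d[1],d[0]))
E
python3 - <<'E'
from h import *
v=np.load('sd2.npy'); s=dict(eef_pos=v[:3],ee_rot=v[3:]); w=cv2.imread('pics/d2.png')[:,:,::-1]
b=pine(w,(200,90,310,245)); print(b, rect(plane('wrist',b,.03,s)))
t=cv2.imread('pics/b.png')[:,:,::-1]; bt=pine(t,(155,200,205,240)); print(bt,rect(plane('top',bt,.03)))
print(tri(ray('wrist',b.mean(0),s),ray('top',bt.mean(0))))
E
```

```text
[[231.3249 225.4518]
 [238.3046 127.736 ]
 [273.6244 130.2589]
 [266.6447 227.9746]] (array([0.499 , 0.3055, 0.03  ]), [np.float64(0.0374804944250424), np.float64(0.11096450678567936)], np.float64(71.30255219451672))
[[160.8 217.6]
 [164.8 205.6]
 [198.4 216.8]
 [194.4 228.8]] (array([0.4945, 0.3063, 0.03  ]), [np.float64(0.039547600781941854), np.float64(0.11316681848808031)], np.float64(71.93835536503083))
(array([ 0.5014,  0.3183, -0.0311]), np.float64(0.004445258673939168))
```

```bash
python3 -m crank '[{"dx":0.003,"dy":0.003,"dz":-0.02,"twist":-3,"grip":1},{"dx":0.003,"dy":0.003,"dz":-0.04,"twist":-3,"grip":1},{"dx":0.003,"dy":0.003,"dz":-0.06,"twist":-3,"grip":1},{"dx":0.003,"dy":0.003,"dz":-0.06,"twist":-3,"grip":1},{"dx":0.003,"dy":0.003,"dz":-0.06,"twist":-3,"grip":1}]'
python3 - <<'E'
from h import *
v=np.load('sd2.npy'); s0=dict(eef_pos=v[:3],ee_rot=v[3:]); w=cv2.imread('pics/d2.png')[:,:,::-1]
s,w2=snap('wrist','e.png'); b=pine(w,(200,90,310,245)); b2=pine(w2,(190,60,320,245)); print(b2,rect(plane('wrist',b2,.03,s)))
print(s['eef_pos'],s['ee_rot'],tri(ray('wrist',b.mean(0),s0),ray('wrist',b2.mean(0),s)))
srt=lambda q:q[np.argsort(q[:,1])][:2].mean(0)
print(tri(ray('wrist',srt(b),s0),ray('wrist',srt(b2),s)))
E
```

```text
t: 1.87
eef_pos: [0.497, 0.305, 0.1367]
ee_rot: [3.141, -0.001, -1.894]
force: [-0.1, 0.8, 1.6]
width: 0.0878
gripper_force: 0.0
[[233. 130.]
 [276. 130.]
 [276. 244.]
 [233. 244.]] (array([0.4977, 0.304 , 0.03  ]), [np.float64(0.03710200425519825), np.float64(0.10701814567196499)], np.float64(70.33873765396568))
[0.497  0.305  0.1367] [ 3.1415 -0.0012 -1.8945] (array([ 0.5031,  0.3188, -0.0416]), np.float64(0.000470959227859114))
(array([0.4802, 0.2519, 0.0508]), np.float64(0.00020360185627676006))
```

```bash
python3 -m crank '[{"dx":0,"dy":0,"dz":-0.035,"twist":0,"grip":1},{"dx":0,"dy":0,"dz":-0.07,"twist":0,"grip":1},{"dx":0,"dy":0,"dz":-0.1,"twist":0,"grip":1},{"dx":0,"dy":0,"dz":-0.12,"twist":0,"grip":1},{"dx":0,"dy":0,"dz":-0.131,"twist":0,"grip":1}]' 15
python3 -m crank '[{"dx":0,"dy":0,"dz":0,"twist":0,"grip":0.2},{"dx":0,"dy":0,"dz":0,"twist":0,"grip":-0.4},{"dx":0,"dy":0,"dz":0,"twist":0,"grip":-0.4},{"dx":0,"dy":0,"dz":0,"twist":0,"grip":-0.4},{"dx":0,"dy":0,"dz":0,"twist":0,"grip":-0.4}]' 15
python3 -m crank '[{"dx":0,"dy":0,"dz":0,"twist":0,"grip":-0.4},{"dx":0,"dy":0,"dz":0.02,"twist":0,"grip":-0.4},{"dx":0,"dy":0,"dz":0.05,"twist":0,"grip":-0.4},{"dx":0,"dy":0,"dz":0.08,"twist":0,"grip":-0.4},{"dx":0,"dy":0,"dz":0.12,"twist":0,"grip":-0.4}]' 15
```

```text
t: 2.33
eef_pos: [0.4972, 0.3049, 0.0047]
ee_rot: [3.141, -0.001, -1.896]
force: [0.2, -0.7, -0.1]
width: 0.0875
gripper_force: 0.0
t: 2.75
eef_pos: [0.4979, 0.3056, 0.0071]
ee_rot: [-3.141, 0.002, -1.897]
force: [0.1, 1.0, 0.5]
width: 0.06
gripper_force: 0.0
t: 3.17
eef_pos: [0.4962, 0.3038, 0.1255]
ee_rot: [3.14, -0.003, -1.897]
force: [1.3, 0.6, -0.4]
width: 0.0287
gripper_force: 0.0
```

The fingers were slower than I allowed and the lift began too early. I'll open them and look again.

```bash
python3 -m crank '[{"dx":0,"dy":0,"dz":0.01,"twist":0,"grip":1},{"dx":0,"dy":0,"dz":0.03,"twist":0,"grip":1},{"dx":0,"dy":0,"dz":0.06,"twist":0,"grip":1},{"dx":0,"dy":0,"dz":0.07,"twist":0,"grip":1},{"dx":0,"dy":0,"dz":0.07,"twist":0,"grip":1}]'
python3 -m crank '[{"dx":0,"dy":0,"dz":0,"twist":0,"grip":1},{"dx":0,"dy":0,"dz":0,"twist":0,"grip":1},{"dx":0,"dy":0,"dz":0,"twist":0,"grip":1},{"dx":0,"dy":0,"dz":0,"twist":0,"grip":1},{"dx":0,"dy":0,"dz":0,"twist":0,"grip":1}]'
python3 - <<'E'
from h import *
s,w2=snap('wrist','f.png'); b2=pine(w2,(190,60,320,245)); print(b2,rect(plane('wrist',b2,.03,s)),s['eef_pos'],s['ee_rot'],s['width'])
E
```

```text
t: 3.58
eef_pos: [0.4987, 0.306, 0.1996]
ee_rot: [-3.138, 0.006, -1.896]
force: [-0.6, -0.6, -0.1]
width: 0.0565
gripper_force: 0.0
t: 4.0
eef_pos: [0.497, 0.3045, 0.1947]
ee_rot: [3.141, -0.001, -1.897]
force: [0.0, -0.7, -0.4]
width: 0.0862
gripper_force: 0.0
[[237. 225.]
 [237. 127.]
 [272. 127.]
 [272. 225.]] (array([0.4985, 0.3056, 0.03  ]), [np.float64(0.036710487832810716), np.float64(0.10986324293908242)], np.float64(72.13467168926734)) [0.497  0.3045 0.1947] [ 3.141  -0.0013 -1.8968] 0.08615368913194467
```

```bash
python3 -m crank '[{"dx":0.001,"dy":0.001,"dz":-0.04,"twist":0.5,"grip":0.4},{"dx":0.001,"dy":0.001,"dz":-0.08,"twist":0.5,"grip":0.4},{"dx":0.001,"dy":0.001,"dz":-0.12,"twist":0.5,"grip":0.4},{"dx":0.001,"dy":0.001,"dz":-0.155,"twist":0.5,"grip":0.4},{"dx":0.001,"dy":0.001,"dz":-0.189,"twist":0.5,"grip":0.4}]' 15
python3 -m crank '[{"dx":0,"dy":0,"dz":0,"twist":0,"grip":0.2},{"dx":0,"dy":0,"dz":0,"twist":0,"grip":-0.4},{"dx":0,"dy":0,"dz":0,"twist":0,"grip":-0.4},{"dx":0,"dy":0,"dz":0,"twist":0,"grip":-0.4},{"dx":0,"dy":0,"dz":0,"twist":0,"grip":-0.4}]' 15
python3 -m crank '[{"dx":0,"dy":0,"dz":0,"twist":0,"grip":-0.4},{"dx":0,"dy":0,"dz":0,"twist":0,"grip":-0.4},{"dx":0,"dy":0,"dz":0,"twist":0,"grip":-0.4},{"dx":0,"dy":0,"dz":0,"twist":0,"grip":-0.4},{"dx":0,"dy":0,"dz":0,"twist":0,"grip":-0.4}]' 15
```

```text
t: 4.47
eef_pos: [0.4979, 0.3054, 0.0046]
ee_rot: [3.141, -0.001, -1.888]
force: [1.0, 0.2, 0.4]
width: 0.063
gripper_force: 0.0
t: 4.88
eef_pos: [0.4984, 0.306, 0.0071]
ee_rot: [-3.141, 0.001, -1.888]
force: [0.4, -0.0, -0.2]
width: 0.0386
gripper_force: 14.9
t: 5.3
eef_pos: [0.4983, 0.3059, 0.007]
ee_rot: [-3.141, 0.0, -1.888]
force: [-0.7, -0.7, 4.0]
width: 0.0378
gripper_force: 14.9
```

```bash
python3 -m crank '[{"dx":0,"dy":0,"dz":0.03,"twist":0,"grip":-0.4},{"dx":0,"dy":0,"dz":0.07,"twist":0,"grip":-0.4},{"dx":0,"dy":0,"dz":0.11,"twist":0,"grip":-0.4},{"dx":0.01,"dy":-0.03,"dz":0.15,"twist":2,"grip":-0.4},{"dx":0.02,"dy":-0.06,"dz":0.17,"twist":4,"grip":-0.4}]' 15
python3 -m crank '[{"dx":0.01,"dy":-0.035,"dz":0.02,"twist":0,"grip":-0.4},{"dx":0.02,"dy":-0.07,"dz":0.04,"twist":0,"grip":-0.4},{"dx":0.03,"dy":-0.105,"dz":0.045,"twist":0,"grip":-0.4},{"dx":0.042,"dy":-0.14,"dz":0.045,"twist":0,"grip":-0.4},{"dx":0.042,"dy":-0.146,"dz":0.045,"twist":0,"grip":-0.4}]' 15
python3 - <<'E'
from h import *
s,w2=snap('wrist','g.png'); np.save('sg.npy',np.r_[s['eef_pos'],s['ee_rot']]); print(s['t'],s['eef_pos'],s['ee_rot'],s['width'])
for n,l,h in(('red',(0,120,60),(8,255,255)),('blue',(100,90,40),(125,255,255))): print(n,blobs(w2,l,h,(0,0,512,384),60))
E
```

```text
t: 5.72
eef_pos: [0.5178, 0.2509, 0.1773]
ee_rot: [-3.139, 0.003, -1.813]
force: [0.7, -0.0, -0.8]
width: 0.0385
gripper_force: 14.9
t: 6.13
eef_pos: [0.5601, 0.0993, 0.2195]
ee_rot: [-3.141, 0.0, -1.821]
force: [-0.5, 0.5, -0.8]
width: 0.0379
gripper_force: 14.9
6.1333 [0.5601 0.0993 0.2195] [-3.1406  0.0003 -1.8211] 0.037946182814711994
red [(91.5, ((454.0, 378.5), array([ 9., 26.]), 90.0)), (201.5, ((212.0, 150.0), array([22., 18.]), 0.0)), (1569.5, ((441.2, 109.6), array([119.2,  14.9]), 66.5))]
blue [(1261.5, ((219.5, 92.2), array([26.8, 52.4]), 87.4))]
```

View pics/g.png

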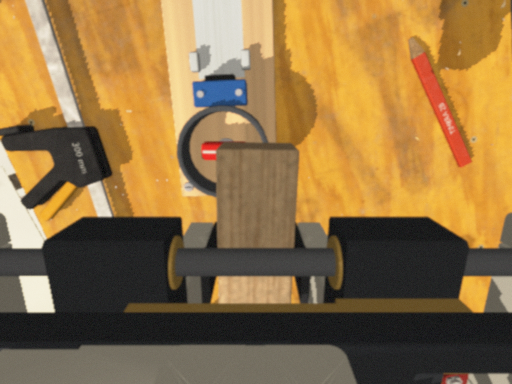

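The wrist view shows the held offcut at (257,200), the guard at about (222,150), the bridge at (220,92), and the bed running up along column ~219. I'll move on along the jig to see the bed and end stop.

```bash
python3 -m crank '[{"dx":0,"dy":-0.035,"dz":0,"twist":0,"grip":-0.4},{"dx":0,"dy":-0.07,"dz":0,"twist":0,"grip":-0.4},{"dx":0,"dy":-0.1,"dz":0,"twist":0,"grip":-0.4},{"dx":0,"dy":-0.12,"dz":0,"twist":0,"grip":-0.4},{"dx":0,"dy":-0.12,"dz":0,"twist":0,"grip":-0.4}]' 15
python3 - <<'E'
from h import *
s,w2=snap('wrist','i.png'); np.save('si.npy',np.r_[s['eef_pos'],s['ee_rot']]); print(s['t'],s['eef_pos'],s['ee_rot'],s['width'])
print('blue',blobs(w2,(100,90,40),(125,255,255),(0,0,512,384),60))
h=cv2.cvtColor(w2,cv2.COLOR_RGB2HSV); print(h[60:200:20,220:330:15].tolist()[3])
E
```

```text
t: 6.6
eef_pos: [0.5584, -0.0191, 0.2185]
ee_rot: [3.141, -0.001, -1.821]
force: [-1.0, 0.7, -0.3]
width: 0.038
gripper_force: 14.9
6.6 [ 0.5584 -0.0191  0.2185] [ 3.1408 -0.0006 -1.8206] 0.03800235874055275
blue [(512.0, ((239.7, 61.6), array([17.6, 55.5]), 86.7))]
[[18, 100, 226], [25, 16, 210], [19, 17, 211], [18, 39, 218], [17, 109, 225], [17, 142, 149], [19, 185, 234], [17, 192, 225]]
```

View pics/i.png

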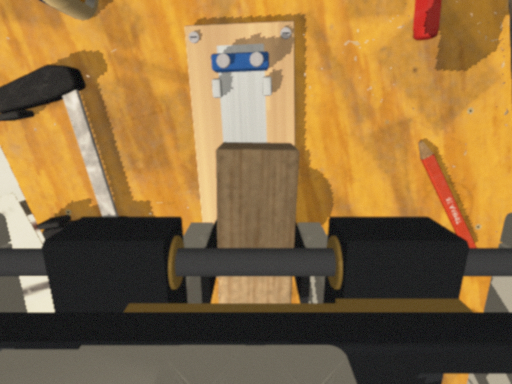

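The end stop shows at (240,61), the bed strip in columns 222–268, the board's end corners at (187,27) and (295,22), and the guides at (216,88) and (268,86).

Run:
```python
from h import *
def ld(k):
    v=np.load(f's{k}.npy'); return dict(eef_pos=v[:3],ee_rot=v[3:]),cv2.imread(f'pics/{k}.png')[:,:,::-1]
sg,g=ld('g'); si,i=ld('i')
h=cv2.cvtColor(i,cv2.COLOR_RGB2HSV)
# board: saturation below bench's
m=cv2.inRange(h,np.array((0,0,120)),np.array((40,150,255)))
L=[];R=[]
for r in range(34,135,4):
    row=m[r,170:320]; k=np.where(row)[0]; L.append((170+k[0],r)); R.append((170+k[-1],r))
L=plane('wrist',L,.014,si);R=plane('wrist',R,.014,si)
for P in(L,R):
    d=cv2.fitLine(P[:,:2].astype(np.float32),cv2.DIST_HUBER,0,.01,.01).ravel(); d=d*np.sign(d[1]); print('edge',np.degrees(np.arctan2(d[1],d[0])))
C=(L+R)/2; print('width',np.median(np.linalg.norm((L-R)[:,:2],axis=1)),'mid',np.median(C,0))
d=cv2.fitLine(C[:,:2].astype(np.float32),cv2.DIST_HUBER,0,.01,.01).ravel();d=d*np.sign(d[1]);print('centreline',np.degrees(np.arctan2(d[1],d[0])),d[2:])
print('corners',plane('wrist',[[187,27],[295,22]],.014,si))
es=plane('wrist',(239.7,61.6),.040,si);br=plane('wrist',(219.5,92.2),.048,sg); print('stop',es,'bridge',br)
e=(br-es)[0];print(np.degrees(np.arctan2(e[1],e[0])),np.linalg.norm(e[:2]))
top=cv2.imread('pics/b.png')[:,:,::-1];print('knob top',plane('top',(255.2,188.9),.042))
print('heights: stop',tri(ray('wrist',(239.7,61.6),si),ray('scene',(265.5,225)))[0],'bridge',tri(ray('wrist',(219.5,92.2),sg),ray('scene',(254.1,197)))[0])
st=cv2.inRange(h,np.array((0,0,150)),np.array((40,50,255)))[100:140,200:300]; k=np.argwhere(st)
for r in(105,120,135):
    q=np.where(st[r-100])[0]+200; P=plane('wrist',[[q[0],r],[q[-1],r]],.014,si);print('strip',q[0],q[-1],P.mean(0),np.linalg.norm(P[1]-P[0]))
```

```text
edge 77.75144
edge 78.43956
width 0.1195847634728271 mid [ 0.5494 -0.1178  0.014 ]
centreline 78.05466 [ 0.5484 -0.1208]
corners [[ 0.5912 -0.1901  0.014 ]
 [ 0.4766 -0.1659  0.014 ]]
stop [[ 0.5446 -0.1384  0.04  ]] bridge [[0.5745 0.0044 0.048 ]]
78.19123429481714 0.14594993669451362
knob top [[0.5838 0.0675 0.042 ]]
heights: stop [ 0.5439 -0.1387  0.0358] bridge [0.574  0.0044 0.0438]
strip 221 264 [ 0.5539 -0.0965  0.014 ] 0.04971538402737019
strip 222 265 [ 0.5571 -0.0799  0.014 ] 0.05034499915217351
strip 223 265 [ 0.561 -0.063  0.014] 0.04980488230529019
```

```bash
python3 -m crank '[{"dx":-0.001,"dy":-0.03,"dz":-0.03,"twist":2.4,"grip":-0.4},{"dx":-0.001,"dy":-0.053,"dz":-0.06,"twist":2.4,"grip":-0.4},{"dx":-0.001,"dy":-0.053,"dz":-0.1,"twist":2.4,"grip":-0.4},{"dx":-0.001,"dy":-0.053,"dz":-0.13,"twist":2.4,"grip":-0.4},{"dx":-0.001,"dy":-0.053,"dz":-0.16,"twist":2.4,"grip":-0.4}]' 15
python3 -m crank '[{"dx":0,"dy":0,"dz":0,"twist":0,"grip":-0.4},{"dx":0,"dy":0,"dz":0,"twist":0,"grip":-0.4},{"dx":0,"dy":0,"dz":0,"twist":0,"grip":-0.4},{"dx":0,"dy":0,"dz":0,"twist":0,"grip":-0.4},{"dx":0,"dy":0,"dz":0,"twist":0,"grip":-0.4}]' 15
python3 - <<'E'
from h import *
s,w=snap('wrist','j.png'); np.save('sj.npy',np.r_[s['eef_pos'],s['ee_rot']]); print(s['t'],s['eef_pos'],s['ee_rot'],s['width'])
print('blue',blobs(w,(100,90,40),(125,255,255),(0,0,512,384),60))
s2,c=snap('scene','k.png'); print('blue',blobs(c,(100,90,40),(125,255,255),(225,170,300,250),30))
a=w[0:250,130:380]; b=c[150:250,215:315]
o=np.hstack([cv2.resize(a,(500,500)),cv2.resize(b,(300,300),interpolation=cv2.INTER_CUBIC)[:,:] if 0 else np.vstack([cv2.resize(b,(300,300),interpolation=cv2.INTER_CUBIC),np.zeros((200,300,3),np.uint8)])])
cv2.imwrite('pics/l.png',o[:,:,::-1])
E
```

```text
t: 7.07
eef_pos: [0.5576, -0.0691, 0.0571]
ee_rot: [3.141, 0.0, -1.777]
force: [0.6, 0.5, -0.7]
width: 0.0382
gripper_force: 14.9
t: 7.48
eef_pos: [0.5595, -0.0691, 0.0609]
ee_rot: [-3.138, 0.001, -1.776]
force: [0.1, -0.0, -1.1]
width: 0.0379
gripper_force: 14.9
7.4833 [ 0.5595 -0.0691  0.0609] [-3.1383  0.0013 -1.7757] 0.03791648974731484
blue [(224.0, ((299.0, 108.0), array([26., 16.]), 90.0)), (1016.5, ((256.0, 108.0), array([26., 54.]), 90.0)), (232.0, ((213.6, 108.0), array([27.4, 16.7]), 85.6))]
blue [(105.0, ((265.5, 227.9), array([ 8.2, 18. ]), 81.9))]
```

View pics/l.png

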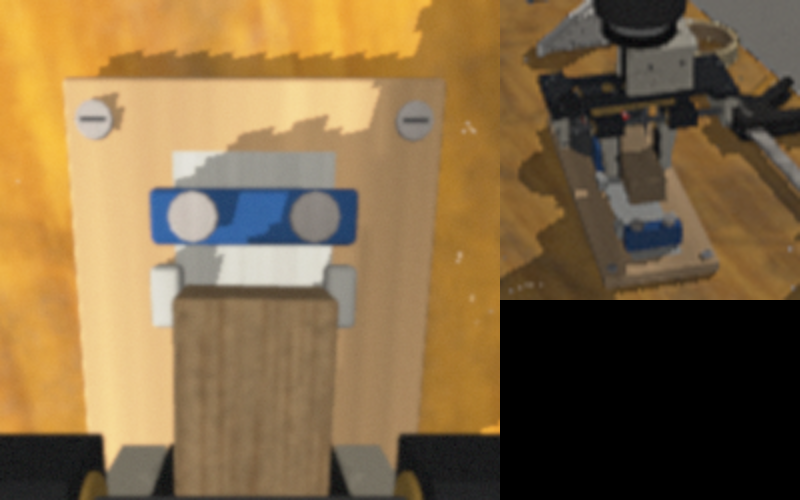

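The close view shows the offcut lined up with the guides. Its lower front edge is at crop row 288, the stop's near edge at row 243, the board's end at row 80, and its sides at crop columns 175–335.

Run:
```python
from h import *
v=np.load('sj.npy'); s=dict(eef_pos=v[:3],ee_rot=v[3:]); p=lambda x,y,z:plane('wrist',(x/2+130,y/2),z,s)[0]
cl,cr=p(64,80,.014),p(442,79,.014); X=cl-cr; X/=-np.linalg.norm(X)  # from left... 
Y=(np.array([-X[1],X[0],0])); Y*=np.sign(Y[1]); X=np.array([Y[1],-Y[0],0])
o=(cl+cr)/2+.155*Y
print('ang',np.degrees(np.arctan2(Y[1],Y[0])),'origin',o,'w',np.linalg.norm(cl-cr))
f=lambda n,q:print(n,((q-o)@X).round(4),((q-o)@Y).round(4))
z=v[2]
f('stop near L',p(152,243,.04));f('stop near R',p(356,243,.04));f('stop far',p(254,188,.04))
f('guide L',p(180,327,.026));f('guide R',p(328,327,.026)); f('guideL far',p(152,267,.026))
f('off top L',p(175,300,z+.023));f('off top R',p(335,300,z+.023));f('off bot',p(255,288,z-.007));f('TCP',v[:3])
f('board L mid',p(75,250,.014));f('board R mid',p(434,250,.014))
```

```text
ang 78.32616904739969 origin [ 0.5674 -0.0279  0.014 ] w 0.11711214937853551
stop near L 0.0292 -0.1067
stop near R -0.0298 -0.1066
stop far -0.0003 -0.1218
guide L 0.0236 -0.0796
guide R -0.0243 -0.0795
guideL far 0.0318 -0.0987
off top L 0.0175 -0.096
off top R -0.0183 -0.096
off bot -0.0006 -0.0953
TCP 0.0005 -0.042
board L mid 0.0592 -0.1034
board R mid -0.0602 -0.1032
```

```bash
python3 -m crank '[{"dx":-0.001,"dy":-0.005,"dz":0,"twist":0,"grip":-0.4},{"dx":-0.001,"dy":-0.005,"dz":-0.008,"twist":0,"grip":-0.4},{"dx":-0.001,"dy":-0.005,"dz":-0.016,"twist":0,"grip":-0.4},{"dx":-0.001,"dy":-0.005,"dz":-0.024,"twist":0,"grip":-0.4},{"dx":-0.001,"dy":-0.005,"dz":-0.032,"twist":0,"grip":-0.4}]' 15
python3 -m crank '[{"dx":0,"dy":0,"dz":0,"twist":0,"grip":-0.4},{"dx":0,"dy":0,"dz":0,"twist":0,"grip":-0.4},{"dx":0,"dy":0,"dz":-0.002,"twist":0,"grip":-0.4},{"dx":0,"dy":0,"dz":-0.004,"twist":0,"grip":-0.4},{"dx":0,"dy":0,"dz":-0.004,"twist":0,"grip":-0.4}]' 15
python3 -c "
from h import *
s=arm.get_state();print(s['eef_pos'],s['force'],s['moment'])"
```

```text
t: 8.0
eef_pos: [0.5566, -0.0748, 0.0256]
ee_rot: [3.141, -0.0, -1.777]
force: [0.7, -0.3, -1.0]
width: 0.0381
gripper_force: 14.9
t: 8.42
eef_pos: [0.5571, -0.0746, 0.0226]
ee_rot: [3.142, 0.0, -1.776]
force: [-0.4, 0.3, -0.8]
width: 0.0384
gripper_force: 14.9
[ 0.5571 -0.0746  0.0226] [-0.3849  0.262  -0.8029] [ 0.0999 -0.0284 -0.0063]
```

```bash
python3 -m crank '[{"dx":0,"dy":0,"dz":-0.0005,"twist":0,"grip":-0.4},{"dx":0,"dy":0,"dz":-0.001,"twist":0,"grip":-0.4},{"dx":0,"dy":0,"dz":-0.001,"twist":0,"grip":-0.4},{"dx":0,"dy":0,"dz":-0.001,"twist":0,"grip":-0.4},{"dx":0,"dy":0,"dz":-0.001,"twist":0,"grip":-0.4}]' 15
python3 - <<'E'
from h import *
s,w=snap('wrist','m.png'); np.save('sm.npy',np.r_[s['eef_pos'],s['ee_rot']]); print(s['t'],s['eef_pos'],s['ee_rot'])
h=cv2.cvtColor(w,cv2.COLOR_RGB2HSV)
print('col 240 rows 100-200 V/S',[(r,h[r,235:250].mean(0).astype(int).tolist()) for r in range(70,190,5)])
E
```

```text
t: 8.83
eef_pos: [0.5571, -0.0746, 0.022]
ee_rot: [-3.141, 0.0, -1.776]
force: [0.2, -0.1, -0.5]
width: 0.0386
gripper_force: 14.9
8.8333 [ 0.5571 -0.0746  0.022 ] [-3.1413  0.0001 -1.7763]
col 240 rows 100-200 V/S [(70, [17, 106, 214]), (75, [16, 109, 193]), (80, [17, 40, 168]), (85, [24, 15, 156]), (90, [25, 14, 155]), (95, [24, 15, 155]), (100, [23, 15, 154]), (105, [107, 159, 104]), (110, [107, 164, 110]), (115, [107, 165, 108]), (120, [106, 167, 109]), (125, [106, 169, 109]), (130, [107, 162, 109]), (135, [107, 166, 105]), (140, [23, 14, 144]), (145, [16, 103, 88]), (150, [16, 105, 134]), (155, [16, 107, 139]), (160, [16, 107, 140]), (165, [16, 107, 142]), (170, [16, 107, 139]), (175, [16, 105, 138]), (180, [16, 107, 138]), (185, [16, 107, 139])]
```

Run:
```python
from h import *
v=np.load('sm.npy'); s=dict(eef_pos=v[:3],ee_rot=v[3:]); Y=np.array([np.cos(np.radians(78.2)),np.sin(np.radians(78.2)),0]);o=np.array([.5674,-.0279,0])
for n,r,z in(('stop',138,.04),('offbot',142.5,.015),('offtop',147.5,.045)): print(n,(plane('wrist',(242,r),z,s)[0]-o)@Y)
```

```text
stop -0.1067041402673199
offbot -0.10196293291229971
offtop -0.10296762738970106
```

The gaps are about 4 mm to the stop and 5 mm to the shoe, so I'll release and rise.

```bash
python3 -m crank '[{"dx":0,"dy":0,"dz":0,"twist":0,"grip":0},{"dx":0,"dy":0,"dz":0,"twist":0,"grip":0.4},{"dx":0,"dy":0,"dz":0,"twist":0,"grip":0.4},{"dx":0,"dy":0,"dz":0,"twist":0,"grip":0.4},{"dx":0,"dy":0,"dz":0,"twist":0,"grip":0.4}]'
python3 -m crank '[{"dx":0,"dy":0,"dz":0.03,"twist":0,"grip":0.4},{"dx":0,"dy":0,"dz":0.07,"twist":0,"grip":0.4},{"dx":0,"dy":0,"dz":0.11,"twist":0,"grip":0.4},{"dx":0,"dy":0.02,"dz":0.15,"twist":7,"grip":0},{"dx":0,"dy":0.04,"dz":0.18,"twist":14,"grip":0}]'
python3 - <<'E'
from h import *
s,w=snap('wrist','n.png'); print(s['t'],s['eef_pos'],s['ee_rot'],s['q'])
E
```

```text
t: 9.3
eef_pos: [0.5571, -0.0747, 0.0219]
ee_rot: [-3.141, 0.0, -1.776]
force: [0.1, -1.3, 0.5]
width: 0.0602
gripper_force: 0.0
t: 9.72
eef_pos: [0.5571, -0.0351, 0.2047]
ee_rot: [-3.14, 0.0, -1.529]
force: [1.2, 1.7, -0.5]
width: 0.053
gripper_force: 0.0
9.7167 [ 0.5571 -0.0351  0.2047] [-3.1399  0.     -1.5286] [ 0.2881  0.1823 -0.2824  0.0004 -1.1044 -0.246 ]
```

View pics/n.png

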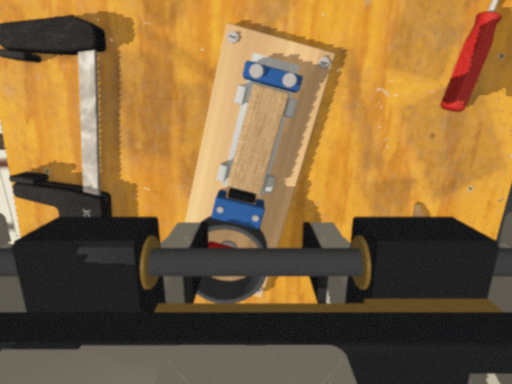

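The offcut lies straight between the stop at (272,75) and the shoe at (243,196). The guard is at (230,262), hidden by the gripper. Next I'll turn the gripper and look at the knob.

```bash
python3 -m crank '[{"dx":-0.008,"dy":0.02,"dz":0,"twist":7,"grip":0},{"dx":-0.016,"dy":0.04,"dz":0,"twist":14,"grip":0},{"dx":-0.024,"dy":0.06,"dz":0,"twist":21,"grip":-0.2},{"dx":-0.032,"dy":0.08,"dz":0,"twist":28,"grip":-0.2},{"dx":-0.037,"dy":0.1,"dz":0,"twist":35,"grip":-0.2}]'
python3 -m crank '[{"dx":0,"dy":0,"dz":0,"twist":7,"grip":-0.2},{"dx":0,"dy":0,"dz":0,"twist":14,"grip":-0.2},{"dx":0,"dy":0,"dz":0,"twist":21,"grip":-0.2},{"dx":0,"dy":0,"dz":0,"twist":28,"grip":-0.2},{"dx":0,"dy":0,"dz":0,"twist":35,"grip":-0.2}]'
python3 -m crank '[{"dx":0,"dy":0,"dz":0,"twist":5,"grip":-0.2},{"dx":0,"dy":0,"dz":0,"twist":5,"grip":-0.2},{"dx":0,"dy":0,"dz":0,"twist":5,"grip":-0.2},{"dx":0,"dy":0,"dz":0,"twist":5,"grip":-0.2},{"dx":0,"dy":0,"dz":0,"twist":5,"grip":-0.2}]'
python3 - <<'E'
from h import *
s,w=snap('wrist','o.png'); np.save('so.npy',np.r_[s['eef_pos'],s['ee_rot']]);print(s['t'],s['eef_pos'],s['ee_rot'],s['q'],s['width'])
s2,t=snap('top','p.png')
print('red',blobs(w,(0,120,60),(8,255,255),(100,30,400,230),60),'blue',blobs(w,(100,90,40),(125,255,255),(100,0,500,230),60),proj('wrist',[[.587,.066,.042],[.587,.066,.056]],s))
x0=100;h=cv2.cvtColor(w,cv2.COLOR_RGB2HSV); m=cv2.inRange(h,np.array((0,0,0)),np.array((180,255,75)))[30:225,150:400]
for c in cv2.findContours(m,cv2.RETR_EXTERNAL,cv2.CHAIN_APPROX_NONE)[0]:
    if cv2.contourArea(c)>1500: (e,ax,an)=cv2.fitEllipse(c); print('dark',np.add(e,(150,30)),ax,cv2.boundingRect(c))
cv2.imwrite('pics/q.png',w[:260,:,::-1])
E
```

```text
t: 10.18
eef_pos: [0.5192, 0.0661, 0.2019]
ee_rot: [-3.141, 0.0, -0.915]
force: [0.2, -0.5, -0.0]
width: 0.0359
gripper_force: 0.0
t: 10.6
eef_pos: [0.5199, 0.0655, 0.2017]
ee_rot: [-3.142, 0.0, -0.304]
force: [-0.6, 0.4, 0.6]
width: 0.0352
gripper_force: 0.0
t: 11.02
eef_pos: [0.52, 0.0653, 0.2018]
ee_rot: [-3.142, -0.0, -0.225]
force: [-0.1, -0.4, -0.6]
width: 0.0349
gripper_force: 0.0
11.0167 [0.52   0.0653 0.2018] [-3.1416 -0.     -0.2252] [ 0.4996  0.1289 -0.3547 -0.     -1.0872  0.846 ] 0.03488187141264093
red [(932.0, ((238.5, 112.5), array([19., 51.]), 0.0))] blue [(1363.5, ((299.5, 111.5), array([55., 29.]), 90.0)), (600.0, ((437.1, 108.5), array([25.4, 60.2]), 7.1))] [[238.3359 114.5332]
 [237.574  114.7951]]
dark [238.3369 110.9116] (95.14976501464844, 97.483642578125) (40, 32, 99, 98)
```

View pics/q.png

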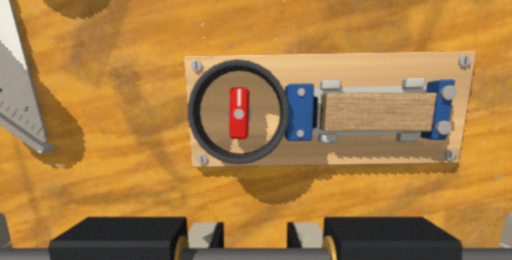

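The knob wing is at (238,112), nearly upright in the image. The ring spans columns 190–289 and rows 62–160, and the offcut sits well in the bed.

Run:
```python
from h import *
v=np.load('so.npy'); s=dict(eef_pos=v[:3],ee_rot=v[3:]); w=cv2.imread('pics/o.png')[:,:,::-1]
h=cv2.cvtColor(w,cv2.COLOR_RGB2HSV); r=cv2.inRange(h,np.array((0,120,60)),np.array((8,255,255)))|cv2.inRange(h,np.array((172,120,60)),np.array((180,255,255)))
r=cv2.morphologyEx(r[75:150,200:280],cv2.MORPH_CLOSE,np.ones((9,9)))
c=max(cv2.findContours(r,cv2.RETR_EXTERNAL,cv2.CHAIN_APPROX_NONE)[0],key=cv2.contourArea).reshape(-1,2)+[200,75]
P=plane('wrist',c,.042,s)[:,:2].astype(np.float32); mr=cv2.minAreaRect(P); print('wing',mr)
k=np.argwhere(r)[:,::-1]+[200,75]; Q=plane('wrist',k,.042,s)[:,:2]; u,_,vt=np.linalg.svd(Q-Q.mean(0),full_matrices=False); a=vt[0]*np.sign(vt[0][0]); print('pca',Q.mean(0),np.degrees(np.arctan2(a[1],a[0])))
x=[(190,111),(289,111),(239,62),(239,160)]; R=plane('wrist',x,.056,s); print('ring',R[:2].mean(0),R[2:].mean(0),np.linalg.norm(R[0]-R[1]),np.linalg.norm(R[2]-R[3]))
# from top camera
t=cv2.imread('pics/b.png')[:,:,::-1];ht=cv2.cvtColor(t,cv2.COLOR_RGB2HSV);rt=cv2.inRange(ht,np.array((0,110,60)),np.array((8,255,255)))[170:210,240:275]
k=np.argwhere(rt)[:,::-1]+[240,170]; Q=plane('top',k,.042)[:,:2]; u,_,vt=np.linalg.svd(Q-Q.mean(0),full_matrices=False); a=vt[0]*np.sign(vt[0][0]); print('top pca',Q.mean(0),np.degrees(np.arctan2(a[1],a[0])))
sc=cv2.imread('pics/a.png')[:,:,::-1]; print('height',tri(ray('wrist',(238.5,112.5),s),ray('scene',(250,188))))
# shoe / bridge edges
print('bridge',plane('wrist',(299.5,111.5),.048,s))
```

```text
wing ((0.5883604288101196, 0.06541898846626282), (0.01953275501728058, 0.05066874250769615), 75.77753448486328)
pca [0.5888 0.0655] -14.972772988173984
ring [0.5901 0.0633 0.056 ] [0.5883 0.0642 0.056 ] 0.09642434527607323 0.09245528974393563
top pca [0.5831 0.0675] -14.531639359736781
height (array([0.588 , 0.0659, 0.0401]), np.float64(0.002109424510905469))
bridge [[0.5762 0.0054 0.048 ]]
```

```bash
python3 -m crank '[{"dx":0.034,"dy":0,"dz":0,"twist":-1.6,"grip":-0.32},{"dx":0.068,"dy":0,"dz":0,"twist":-1.6,"grip":-0.32},{"dx":0.068,"dy":0,"dz":-0.04,"twist":-1.6,"grip":-0.32},{"dx":0.068,"dy":0,"dz":-0.08,"twist":-1.6,"grip":-0.32},{"dx":0.068,"dy":0,"dz":-0.12,"twist":-1.6,"grip":-0.32}]' 15
python3 -m crank '[{"dx":0,"dy":0,"dz":-0.01,"twist":0,"grip":-0.32},{"dx":0,"dy":0,"dz":-0.015,"twist":0,"grip":-0.32},{"dx":0,"dy":0,"dz":-0.018,"twist":0,"grip":-0.32},{"dx":0,"dy":0,"dz":-0.018,"twist":0,"grip":-0.32},{"dx":0,"dy":0,"dz":-0.018,"twist":0,"grip":-0.32}]'
python3 - <<'E'
from h import *
s,w=snap('wrist','r.png'); print(s['t'],s['eef_pos'],s['ee_rot'],s['width'],s['force'])
print(blobs(w,(0,120,60),(8,255,255),(150,100,360,384),30),proj('wrist',[.588,.0655,.042],s))
E
```

```text
t: 11.53
eef_pos: [0.5888, 0.0654, 0.0807]
ee_rot: [-3.14, -0.001, -0.253]
force: [0.7, 0.0, -0.8]
width: 0.0299
gripper_force: 0.0
t: 11.95
eef_pos: [0.5895, 0.0659, 0.0661]
ee_rot: [-3.14, -0.003, -0.251]
force: [-0.0, -0.2, -0.8]
width: 0.0298
gripper_force: 0.0
11.95 [0.5895 0.0659 0.0661] [-3.1397 -0.003  -0.2506] 0.029764657163952876 [-0.013  -0.1703 -0.768 ]
[(1944.0, ((254.0, 214.0), array([68., 30.]), 90.0))] [[254.174  224.7058]]
```

```bash
python3 -m crank '[{"dx":0,"dy":0,"dz":-0.004,"twist":0,"grip":-0.32},{"dx":0,"dy":0,"dz":-0.008,"twist":0,"grip":-0.32},{"dx":0,"dy":0,"dz":-0.012,"twist":0,"grip":-0.32},{"dx":0,"dy":0,"dz":-0.016,"twist":0,"grip":-0.32},{"dx":0,"dy":0,"dz":-0.02,"twist":0,"grip":-0.32}]'
python3 -m crank '[{"dx":0,"dy":0,"dz":-0.006,"twist":0,"grip":-0.32},{"dx":0,"dy":0,"dz":-0.012,"twist":0,"grip":-0.32},{"dx":0,"dy":0,"dz":-0.018,"twist":0,"grip":-0.32},{"dx":0,"dy":0,"dz":-0.023,"twist":0,"grip":-0.32},{"dx":0,"dy":0,"dz":-0.027,"twist":0,"grip":-0.32}]'
```

```text
t: 12.42
eef_pos: [0.588, 0.0653, 0.0434]
ee_rot: [3.141, 0.0, -0.251]
force: [-0.3, -0.4, -0.6]
width: 0.0297
gripper_force: 0.0
t: 12.83
eef_pos: [0.5878, 0.0652, 0.0159]
ee_rot: [3.141, 0.001, -0.251]
force: [-0.7, -0.1, -0.9]
width: 0.0297
gripper_force: 0.0
```

```bash
python3 -m crank '[{"dx":0,"dy":0,"dz":0,"twist":0,"grip":-0.7},{"dx":0,"dy":0,"dz":0,"twist":0,"grip":-0.7},{"dx":0,"dy":0,"dz":0,"twist":0,"grip":-0.7},{"dx":0,"dy":0,"dz":0,"twist":0,"grip":-0.7},{"dx":0,"dy":0,"dz":0,"twist":0,"grip":-0.7}]' 40
python3 -c "
from h import *
s=arm.get_state();print(s['force'],s['moment'],s['joint_efforts'])"
```

```text
t: 13.25
eef_pos: [0.5882, 0.0668, 0.0158]
ee_rot: [-3.14, 0.0, -0.251]
force: [2.1, 8.0, -11.9]
width: 0.024
gripper_force: 40.0
[  2.0512   8.0492 -11.8866] [ 2.6418 -0.6981  0.0783] [ -4.3196 -60.9137  20.338    6.8465  -1.7118  -0.03  ]
```

```bash
python3 -m crank '[{"dx":0,"dy":0,"dz":0,"twist":0,"grip":-0.7},{"dx":0,"dy":0,"dz":0,"twist":0,"grip":-0.7},{"dx":0,"dy":0,"dz":0,"twist":0,"grip":-0.7},{"dx":0,"dy":0,"dz":0,"twist":0,"grip":-0.7},{"dx":0,"dy":0,"dz":0,"twist":0,"grip":-0.7}]' 40
python3 -c "
from h import *
s=arm.get_state();print(s['force'],s['moment'],s['eef_pos'])"
```

```text
t: 13.67
eef_pos: [0.5882, 0.0668, 0.0158]
ee_rot: [-3.14, 0.0, -0.251]
force: [1.7, 7.8, -10.8]
width: 0.0239
gripper_force: 40.0
[  1.7003   7.7778 -10.7808] [ 2.6694 -0.7683  0.063 ] [0.5882 0.0668 0.0158]
```

Stopping at 24 mm with a downward pull suggests the fingertips are pinching a hub below the wing. I'll open, rise about 6 mm and regrip.

```bash
python3 -m crank '[{"dx":0,"dy":0,"dz":0,"twist":0,"grip":-0.32},{"dx":0,"dy":0,"dz":0,"twist":0,"grip":-0.32},{"dx":0,"dy":0.001,"dz":0.002,"twist":0,"grip":-0.32},{"dx":0,"dy":0.002,"dz":0.006,"twist":0,"grip":-0.32},{"dx":0,"dy":0.002,"dz":0.006,"twist":0,"grip":-0.32}]' 20
python3 -m crank '[{"dx":0,"dy":0,"dz":0,"twist":0,"grip":-0.7},{"dx":0,"dy":0,"dz":0,"twist":0,"grip":-0.7},{"dx":0,"dy":0,"dz":0,"twist":0,"grip":-0.7},{"dx":0,"dy":0,"dz":0,"twist":0,"grip":-0.7},{"dx":0,"dy":0,"dz":0,"twist":0,"grip":-0.7}]' 20
python3 -c "
from h import *
s=arm.get_state();print(s['force'],s['moment'],s['eef_pos'],s['ee_rot'])"
```

```text
t: 14.08
eef_pos: [0.5887, 0.0675, 0.0239]
ee_rot: [-3.141, -0.001, -0.251]
force: [0.2, -0.5, 0.9]
width: 0.0293
gripper_force: 0.0
t: 14.5
eef_pos: [0.5881, 0.0671, 0.0231]
ee_rot: [3.141, -0.0, -0.251]
force: [-1.2, -1.5, 4.2]
width: 0.0198
gripper_force: 20.0
[-1.1591 -1.4807  4.2002] [-0.6981  0.3301 -0.1432] [0.5881 0.0671 0.0231] [ 3.1414 -0.0001 -0.2511]
```

```bash
cat > rd.py <<'E'
from h import *
M=[]
for i in range(5):
    s=arm.get_state(); M.append(np.r_[s['moment'][2],s['joint_efforts'][5],s['ee_rot'][2],s['force']]); 
    if i<4: arm.grab_frame('wrist')
M=np.array(M); print('t %.2f mz %.3f±%.3f j6 %.3f yaw %.4f'%(s['t'],M[:,0].mean(),M[:,0].std(),M[:,1].mean(),M[:,2].mean()),M[:,3:].mean(0),s['width'])
E
python3 rd.py
python3 -m crank '[{"dx":0,"dy":0,"dz":0,"twist":-3,"grip":-0.7},{"dx":0,"dy":0,"dz":0,"twist":-6,"grip":-0.7},{"dx":0,"dy":0,"dz":0,"twist":-8,"grip":-0.7},{"dx":0,"dy":0,"dz":0,"twist":-9,"grip":-0.7},{"dx":0,"dy":0,"dz":0,"twist":-10,"grip":-0.7}]' 40 >/dev/null; python3 rd.py
python3 -m crank '[{"dx":0,"dy":0,"dz":0,"twist":-1,"grip":-0.7},{"dx":0,"dy":0,"dz":0,"twist":-2,"grip":-0.7},{"dx":0,"dy":0,"dz":0,"twist":-3,"grip":-0.7},{"dx":0,"dy":0,"dz":0,"twist":-4,"grip":-0.7},{"dx":0,"dy":0,"dz":0,"twist":-5,"grip":-0.7}]' 40 >/dev/null; python3 rd.py
python3 -m crank '[{"dx":0,"dy":0,"dz":0,"twist":-1,"grip":-0.7},{"dx":0,"dy":0,"dz":0,"twist":-2,"grip":-0.7},{"dx":0,"dy":0,"dz":0,"twist":-3,"grip":-0.7},{"dx":0,"dy":0,"dz":0,"twist":-4,"grip":-0.7},{"dx":0,"dy":0,"dz":0,"twist":-5,"grip":-0.7}]' 40 >/dev/null; python3 rd.py
```

```text
t 14.70 mz -0.153±0.015 j6 0.164 yaw -0.2511 [-1.1205 -2.1933  4.9983] 0.019780252903889683
t 15.32 mz 0.155±0.058 j6 -0.154 yaw -0.4256 [-1.1074 -2.1532  5.4581] 0.01948116476219827
t 15.93 mz 0.167±0.083 j6 -0.130 yaw -0.5128 [-1.1935 -2.8219  5.5459] 0.019404834299819238
t 16.55 mz 0.172±0.040 j6 -0.130 yaw -0.6000 [-1.3888 -2.724   5.472 ] 0.019997845133860822
```

```bash
python3 -m crank '[{"dx":0,"dy":0,"dz":0,"twist":-1,"grip":-0.7},{"dx":0,"dy":0,"dz":0,"twist":-2,"grip":-0.7},{"dx":0,"dy":0,"dz":0,"twist":-3,"grip":-0.7},{"dx":0,"dy":0,"dz":0,"twist":-4,"grip":-0.7},{"dx":0,"dy":0,"dz":0,"twist":-5,"grip":-0.7}]' 40 >/dev/null; python3 rd.py
python3 -m crank '[{"dx":0,"dy":0,"dz":0,"twist":-1,"grip":-0.7},{"dx":0,"dy":0,"dz":0,"twist":-2,"grip":-0.7},{"dx":0,"dy":0,"dz":0,"twist":-3,"grip":-0.7},{"dx":0,"dy":0,"dz":0,"twist":-4,"grip":-0.7},{"dx":0,"dy":0,"dz":0,"twist":-5,"grip":-0.7}]' 40 >/dev/null; python3 rd.py
python3 -m crank '[{"dx":0,"dy":0,"dz":0,"twist":-1,"grip":-0.7},{"dx":0,"dy":0,"dz":0,"twist":-2,"grip":-0.7},{"dx":0,"dy":0,"dz":0,"twist":-3,"grip":-0.7},{"dx":0,"dy":0,"dz":0,"twist":-4,"grip":-0.7},{"dx":0,"dy":0,"dz":0,"twist":-5,"grip":-0.7}]' 40 >/dev/null; python3 rd.py
```

```text
t 17.17 mz 0.143±0.086 j6 -0.130 yaw -0.6873 [-1.0811 -2.7586  5.3698] 0.01973197104592765
t 17.78 mz 0.169±0.068 j6 -0.130 yaw -0.7746 [-1.2247 -2.8577  5.4377] 0.01996704016535544
t 18.40 mz 0.189±0.037 j6 -0.133 yaw -0.8619 [-1.0966 -2.999   5.3677] 0.01941389000761784
```

```bash
python3 -m crank '[{"dx":0,"dy":0,"dz":0,"twist":-1,"grip":-0.7},{"dx":0,"dy":0,"dz":0,"twist":-2,"grip":-0.7},{"dx":0,"dy":0,"dz":0,"twist":-3,"grip":-0.7},{"dx":0,"dy":0,"dz":0,"twist":-4,"grip":-0.7},{"dx":0,"dy":0,"dz":0,"twist":-5,"grip":-0.7}]' 40 >/dev/null; python3 rd.py
python3 -m crank '[{"dx":0,"dy":0,"dz":0,"twist":-1,"grip":-0.7},{"dx":0,"dy":0,"dz":0,"twist":-2,"grip":-0.7},{"dx":0,"dy":0,"dz":0,"twist":-3,"grip":-0.7},{"dx":0,"dy":0,"dz":0,"twist":-4,"grip":-0.7},{"dx":0,"dy":0,"dz":0,"twist":-5,"grip":-0.7}]' 40 >/dev/null; python3 rd.py
```

```text
t 19.02 mz 0.179±0.071 j6 -0.133 yaw -0.9491 [-1.344  -2.9951  5.4863] 0.01991960708383891
t 19.63 mz 0.165±0.080 j6 -0.133 yaw -1.0364 [-1.5988 -2.8435  5.427 ] 0.01992077150663253
```

```bash
python3 -m crank '[{"dx":0,"dy":0,"dz":0,"twist":-1,"grip":-0.7},{"dx":0,"dy":0,"dz":0,"twist":-2,"grip":-0.7},{"dx":0,"dy":0,"dz":0,"twist":-3,"grip":-0.7},{"dx":0,"dy":0,"dz":0,"twist":-4,"grip":-0.7},{"dx":0,"dy":0,"dz":0,"twist":-5,"grip":-0.7}]' 40 >/dev/null; python3 rd.py
```

```text
t 20.25 mz 0.196±0.061 j6 -0.133 yaw -1.1237 [-1.2353 -2.8624  5.7231] 0.019759902548040255
```

```bash
python3 -m crank '[{"dx":0,"dy":0,"dz":0,"twist":-1,"grip":-0.7},{"dx":0,"dy":0,"dz":0,"twist":-2,"grip":-0.7},{"dx":0,"dy":0,"dz":0,"twist":-3,"grip":-0.7},{"dx":0,"dy":0,"dz":0,"twist":-4,"grip":-0.7},{"dx":0,"dy":0,"dz":0,"twist":-5,"grip":-0.7}]' 40 >/dev/null; python3 rd.py
```

```text
t 20.87 mz 0.204±0.086 j6 -0.182 yaw -1.2108 [-1.3248 -2.3615  5.3707] 0.0197683022995003
```

```bash
python3 -m crank '[{"dx":0,"dy":0,"dz":0,"twist":-1,"grip":-0.7},{"dx":0,"dy":0,"dz":0,"twist":-2,"grip":-0.7},{"dx":0,"dy":0,"dz":0,"twist":-3,"grip":-0.7},{"dx":0,"dy":0,"dz":0,"twist":-4,"grip":-0.7},{"dx":0,"dy":0,"dz":0,"twist":-5,"grip":-0.7}]' 40 >/dev/null; python3 rd.py
```

```text
t 21.48 mz 0.248±0.089 j6 -0.230 yaw -1.2980 [-2.0463 -2.436   5.5342] 0.019771965976331046
```

Slope as predicted (0.01 Nm per degree), so the squeeze is about 8 N now. I'll turn 4.5° more, which should give about 12 N.

```bash
python3 -m crank '[{"dx":0,"dy":0,"dz":0,"twist":-1,"grip":-0.7},{"dx":0,"dy":0,"dz":0,"twist":-2,"grip":-0.7},{"dx":0,"dy":0,"dz":0,"twist":-3,"grip":-0.7},{"dx":0,"dy":0,"dz":0,"twist":-4,"grip":-0.7},{"dx":0,"dy":0,"dz":0,"twist":-4.5,"grip":-0.7}]' 40 >/dev/null; python3 rd.py
```

```text
t 22.10 mz 0.358±0.032 j6 -0.388 yaw -1.3761 [-1.5588 -3.0339  5.65  ] 0.019699500206840293
```

The angle puts it at about 12 N, and the torque of 0.39 Nm agrees with a stop on the full-friction side. I'll let go and rise straight out.

```bash
python3 -m crank '[{"dx":0,"dy":0,"dz":0,"twist":0,"grip":-0.5},{"dx":0,"dy":0,"dz":0,"twist":0,"grip":-0.32},{"dx":0,"dy":0,"dz":0,"twist":0,"grip":-0.32},{"dx":0,"dy":0,"dz":0,"twist":0,"grip":-0.32},{"dx":0,"dy":0,"dz":0,"twist":0,"grip":-0.32}]'
python3 -m crank '[{"dx":0,"dy":0,"dz":0.01,"twist":0,"grip":-0.32},{"dx":0,"dy":0,"dz":0.02,"twist":0,"grip":-0.32},{"dx":0,"dy":0,"dz":0.035,"twist":0,"grip":-0.32},{"dx":0,"dy":0,"dz":0.055,"twist":0,"grip":-0.32},{"dx":0,"dy":0,"dz":0.08,"twist":0,"grip":-0.32}]'
python3 -m crank '[{"dx":0,"dy":0,"dz":0.03,"twist":0,"grip":-0.32},{"dx":0,"dy":0,"dz":0.07,"twist":0,"grip":-0.32},{"dx":0,"dy":0.03,"dz":0.1,"twist":0,"grip":-0.32},{"dx":0,"dy":0.06,"dz":0.12,"twist":0,"grip":-0.32},{"dx":0,"dy":0.06,"dz":0.12,"twist":0,"grip":-0.32}]'
python3 - <<'E'
from h import *
s,w=snap('wrist','z.png'); print(s['t'],s['eef_pos'],s['ee_rot'])
v=dict(s)
h=cv2.cvtColor(w,cv2.COLOR_RGB2HSV); r=cv2.inRange(h,np.array((0,120,60)),np.array((8,255,255)))[20:215,120:390]
k=np.argwhere(r)[:,::-1]+[120,20]; print(len(k),k.mean(0) if len(k) else '')
if len(k)>50:
    Q=plane('wrist',k,.042,s)[:,:2]; u,_,vt=np.linalg.svd(Q-Q.mean(0),full_matrices=False); a=vt[0]*np.sign(-vt[0][1]); print(Q.mean(0),'wing',np.degrees(np.arctan2(a[1],a[0])))
b=pine(w,(120,0,390,200)); print(rect(plane('wrist',b,.044,s)))
E
```

```text
t: 22.52
eef_pos: [0.588, 0.0675, 0.0226]
ee_rot: [3.141, 0.0, -1.377]
force: [-0.2, 0.2, -0.6]
width: 0.0296
gripper_force: 0.0
t: 22.93
eef_pos: [0.5875, 0.0671, 0.1037]
ee_rot: [3.14, -0.0, -1.377]
force: [-0.2, 0.2, -0.2]
width: 0.0297
gripper_force: 0.0
t: 23.35
eef_pos: [0.5909, 0.1314, 0.2301]
ee_rot: [-3.131, 0.002, -1.374]
force: [0.9, -1.3, 0.1]
width: 0.03
gripper_force: 0.0
23.35 [0.5909 0.1314 0.2301] [-3.1308  0.0023 -1.3743]
709 [270.2496 115.6897]
[0.5884 0.0659] wing -78.75774638051705
(array([0.589 , 0.0653, 0.044 ]), [np.float64(0.07916331658577), np.float64(0.08159784621891351)], np.float64(11.32156031474013))
```

```bash
python3 -c "
from station import arm
print(arm.job_done())"
```

```text
the job is handed in; nothing more can be done
None
```

I laid the offcut flat in the jig, turned the knob about 64° clockwise for an estimated 12 N squeeze, and handed the job in at about 23 s with the arm clear; the hand-in gave no verdict.

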